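Knock a stuck taper sleeve out of a turn-over pot

ROBOT

A 6-joint arm with a two-finger parallel gripper is mounted at the origin on the work surface. World frame = base frame: x ahead of the robot, y to its left, z up, the work surface at z = 0. Lengths are in m, angles in rad, forces in N, time in s.
With the tool pointing down it reaches from about 0.275 to 0.825 m from the base axis. Payload 4.9 kg.
Tool frame: the origin (TCP) lies at the very end of the fingers, on their centre line; the grasp point (between the pads) lies 19 mm behind it; z points along the fingers, x is the direction in which the jaws open and shut, and the axes are right-handed (so a half turn about z gives the same grasp; the last joint's range is limited). The gripper opens to 85 mm and grips with 20 to 120 N. Pads are 22 mm wide; open, the fingers measure 114 mm over their backs; the gripper's body (76 mm by 85 mm) begins 54 mm behind the grasp point. The pads swing forward as they close: fully open they stand 13 mm farther back than shut.
Start: joints at [1.034, 0.326, -0.193, 1.052, 0, 1.437], TCP at [0.216, 0.506, 0.231] pointing down, gripper open.
Joint ranges: [-2.65, 2.65], [-0.97, 1.79], [-1.3, 1.35], [-1.93, 2.1], [-1.47, 1.37], [-3.14, 3.14]. Speed limits (rad/s): [2.57, 2.57, 3.14, 3.14, 3.14, 3.14].

INTERFACE

Orientations are given as a rotation vector (axis times angle).
In Python, from bench import ctrl, vision gives the robot as it stands.
- The arm moves only by the shell command python3 -m pendant 'ROWS' [FORCE]. ROWS is JSON, a list of rows, each an object of numbers: "x", "y", "z": the shift along the tool's x, y, z in mm; "rx", "ry", "rz": the turn, a rotation vector about the tool's x, y, z in rad; "hand": the finger opening in mm, from 0 to 85.4. A call has 1 to 5 rows; each row shifts and turns the pose as measured when the row begins, along the tool's axes as they then stand; what a row does not reach is not made up. A row lasts 1/8 s, in which the tool goes at most 62.5 mm and 10.7 degrees, less where a joint would pass 70% of its speed; a pose out of reach is approached as far as the arm can. A call is refused whole if a number of a shift passes 62.5 or a number of a turn 0.188, either way. A call with a gripper value outside its range is refused whole. The fingers move at their own pace and stop on an object; FORCE is the grip in N (left out, the last holds). Time passes only in rows, so rows that do not move let the fingers close. It gives the time, the measured TCP pose, the force and the opening at its end, in the units of the state.
- ctrl.read_state(): the state, without advancing time (a new reading comes with each control period).
- vision.get_image(name): name is "scene" or "top"; returns a dict with "img" (480x640x3 uint8, blue, green, red), "mtx" (3x3 intrinsics, pixels), "T" (4x4, takes a point from camera to world coordinates). Camera axes: x right, y down, z forward; pixel columns grow to the right and rows downward; lengths in m; the calibration is good to about 2 mm. A picture is of the moment at which its call begins. There is no depth.
- ctrl.finish_job(): hands the job in, once; it reports no verdict.
Trained networks look in the newest picture that a camera, given by its name, has taken for a name from the list of things; names that differ only in an ending like _2 or _b are one class to them, and where a whole thing is asked for, a point or a joint stands for the part that bears it (a point fixed in the world has none). Each returns a list of dicts, best first, with "confidence" (0 to 1); they miss things now and then, are a little off and sometimes report something else, mostly with a low value. They report only what shows in the picture. A call takes as long as a camera call. They do not tell look-alikes from the thing itself.
- vision.recognise(camera, thing): "box" ([centre column, centre row, width, height] in pixels, round what is visible of it).
The state is a dict: "time_s": time; "q": joint angles; "qvel": joint speeds; "tau": joint torques, N m; "eef_pos": TCP position; "orientation": TCP orientation; "ft_force": force on the tool from outside, world axes, zero at the start; "moment": the same for the moment, N m; "grip_width": finger opening in m.
Only numpy, scipy, OpenCV 4.12 (cv2) and the standard library are available. Lean on these libraries where they do the work, as an engineer would, in place of code of your own. Each camera call takes 0.05 s, during which the arm holds its last target.

TASK

The steel sleeve in the swinging pot is caught fast. Swing the pot by its handle right over and set it down gently, upside down on its stop above the tray with the sleeve still in it; then rap it on that stop, letting it fall a few centimetres each time, until the sleeve drops into the tray, and swing the empty pot gently back upright. Never let the pot fall all the way from the top, don't touch the sleeve with the gripper, and leave the other tooling where it is.

Things in the scene. Friction and masses are not known exactly. Their poses are not given: they have to be found in the camera images.
- stand: Blue turn-over stand fixed to the table: base plate 130 x 75 mm, two uprights 164 mm high. Origin: middle of the base's underside, on the table. Its x axis is level and is the direction of the hinge axis, which runs through the stand at (0, 0, 150 mm); z is up. The pot hangs on the +y side at the start and the tray lies on the -y side.
- pot (a joint): Hinge of the pot's swing arm: 0 = upright on its stop at the stand's +y side (start), pi/2 = arm straight up, pi = upside down on the stop above the tray. It turns almost freely and the weight (0.45 kg, plus the sleeve) pulls it down to one stop or the other. Let go a few cm above a stop, it falls and raps on it.
- handle (a point): Grip point on the pot's handle, a straight round steel bar 14 mm thick, parallel to the hinge, sticking out 95 mm from the pot towards the robot; 30 mm more bar beyond this point. In the stand's frame: x = -98, y = 115 cos q + 12 sin q, z = 150 + 115 sin q - 12 cos q mm at joint value q. Pinch it from above, fingers either side; it turns between them as the pot swings.
- pot_mouth (a point): Centre of the pot's round mouth; z points out of it (up at the start). The pot is a plain aluminium cup 66 mm outside, 56 mm inside, 62 mm high, its mouth level with the hinge axis and 115 mm from it.
- pot_floor (a point): Centre of the pot's inner floor, 56 mm below the mouth. Three sprung balls in the pot's wall hold the sleeve's collar with two to three times its weight: a pot lowered gently (under about 0.2 m/s) keeps its sleeve; the rap after a free fall of the handle of 30 to 60 mm shakes it out, as a rule within one to three raps; higher falls rap harder.
- sleeve: The stuck steel taper sleeve, 0.34 to 0.46 kg: 88 mm long, a 51 mm collar 14 mm thick at its bottom, then 40 mm tapering to 34 mm at the top. Origin: centre of the collar's underside, z along its length. At the start it stands in the pot, collar down on the pot's floor, and sticks 32 mm out of the mouth.
- sleeve_mid (a point): Middle of the sleeve's length, on its axis.
- tray: Open dark steel tray 240 x 200 x 60 mm (walls 4 mm) fixed beside the stand under the place where the pot hangs upside down. Origin: centre of its underside, 147 mm from the stand's origin towards -y; axes parallel to the stand's.
- spare_sleeve: Bystander: a second sleeve of the same shape standing on the table, to the side. Origin: underside centre.
- centre: Bystander: steel lathe centre, 72 mm disc with a cone, 85 mm high, just beyond the stand. Origin: underside centre.
- chuck: Bystander: drill chuck, 60 mm across, 76 mm high, just beyond the stand. Origin: underside centre.
- slot_plate0: Bystander: slotted steel plate 103 x 100 x 30 mm, to the side. Origin: underside centre.
- slot_plate1: Bystander: another such plate, to the side.
- wheel: Bystander: heavy steel wheel 124 mm across with an upright shaft, 109 mm high, to the side. Origin: underside centre.
Mind the look-alikes: they are no part of the job. What is shaped like the sleeve but pink or yellow is not meant.

How it is judged:
By the outcome, as a careful person would: the job done as asked, in the order asked, and still so for the second after the job is handed in, with the robot touching nothing.
It also fails if it takes over 64 s, if anything falls off the work surface, if the arm or the gripper's body presses on something with over 40 N, if the wrist force passes 120 N, or if a joint passes its speed limit or range.

## Working session

There is one attempt and no reset: what is moved stays moved. The work goes in short steps, Python scripts to look and compute and a shell command to move; the robot and the scene stay as the last step left them, time stands still between calls to the robot, and variables do not carry over. Pictures are saved under pics/ and viewed, and the job is handed in when it is done.

```bash
ls; mkdir -p pics
cat > h.py <<'E'
import numpy as np, cv2
from bench import ctrl, vision
def snap(n,tag):
    d=vision.get_image(n); cv2.imwrite(f'pics/{tag}.png',d['img']); return d
E
python3 - <<'E'
from h import *
for n in('scene','top'):
    d=snap(n,n+'0'); print(n,d['mtx'].tolist(),np.round(d['T'],4).tolist())
    for t in['stand','pot','handle','pot_mouth','sleeve','tray','spare_sleeve','centre','chuck','wheel','slot_plate0']:
        print(t,[(np.round(r['box']).tolist(),round(r['confidence'],2)) for r in vision.recognise(n,t)])
print(ctrl.read_state())
E
```

```text
pics
scene [[460.0148854719586, 0.0, 320.87531694420795], [0.0, 460.0148854719586, 239.13990124163428], [0.0, 0.0, 1.0]] [[-0.8143, 0.4067, -0.4141, 0.9957], [0.5804, 0.5846, -0.567, 0.5437], [0.0115, -0.702, -0.7121, 0.8358], [0.0, 0.0, 0.0, 1.0]]
stand [([358.0, 274.0, 192.0, 130.0], 0.88)]
pot [([400.0, 296.0, 109.0, 86.0], 0.7)]
handle [([401.0, 296.0, 103.0, 85.0], 0.83)]
pot_mouth [([402.0, 296.0, 101.0, 84.0], 0.86)]
sleeve [([443.0, 345.0, 32.0, 43.0], 0.96), ([396.0, 303.0, 25.0, 33.0], 0.92), ([447.0, 309.0, 31.0, 36.0], 0.58)]
tray [([326.0, 260.0, 132.0, 107.0], 0.84)]
spare_sleeve [([218.0, 187.0, 21.0, 38.0], 0.72), ([319.0, 338.0, 36.0, 38.0], 0.45)]
centre [([319.0, 338.0, 39.0, 37.0], 0.9)]
chuck [([350.0, 368.0, 35.0, 37.0], 0.57)]
wheel [([253.0, 162.0, 45.0, 49.0], 0.56)]
slot_plate0 [([422.0, 444.0, 85.0, 70.0], 0.58), ([506.0, 408.0, 80.0, 79.0], 0.58)]
top [[572.4976252925414, 0.0, 317.36165610510193], [0.0, 572.4976252925414, 239.9618907225283], [0.0, 0.0, 1.0]] [[-0.0164, -0.9911, 0.132, 0.4122], [-0.9999, 0.0163, -0.0017, -0.0199], [-0.0005, -0.132, -0.9912,
[... 652 characters left out ...]
]
slot_plate0 [([154.0, 220.0, 40.0, 41.0], 0.78)]
{'time_s': 1.2, 'q': array([ 1.03379090e+00,  3.26186575e-01, -1.92603530e-01,  1.05198685e+00,
        4.32192034e-06,  1.43660256e+00]), 'qvel': array([-0.00145319,  0.00053459,  0.00088827, -0.00100717,  0.0003306 ,
       -0.00104447]), 'tau': array([-8.39696222e-04, -4.43334925e+01,  2.62757009e+01,  1.32655317e-03,
       -1.98794241e-04,  9.87449567e-06]), 'eef_pos': array([0.2155998 , 0.50600438, 0.23128681]), 'orientation': array([-2.62092025e+00, -1.73213858e+00, -2.44562662e-05]), 'ft_force': array([ 0.14202724, -0.25733797,  0.61294073]), 'moment': array([-0.007072  , -0.03111828, -0.01556034]), 'grip_width': 0.08564023558005522}
```

View pics/scene0.png

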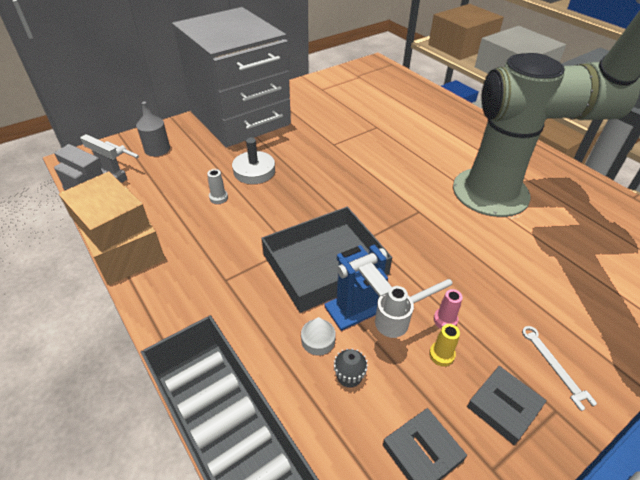

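View pics/top0.png

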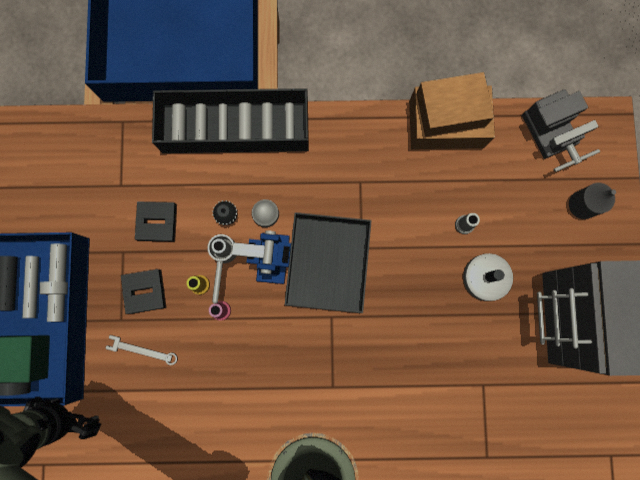

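Run:
```python
import cv2
a=cv2.imread('pics/scene0.png')[230:400,260:500]; cv2.imwrite('pics/sc0.png',cv2.resize(a,None,fx=3.3,fy=3.3,interpolation=2))
a=cv2.imread('pics/top0.png')[190:340,180:400]; cv2.imwrite('pics/tc0.png',cv2.resize(a,None,fx=3.6,fy=3.6,interpolation=2))
```

```text
(no output)
```

View pics/sc0.png

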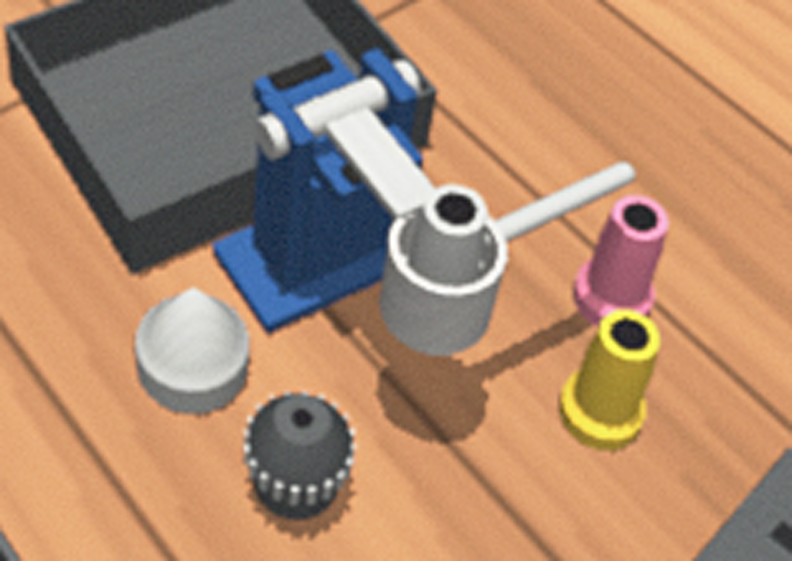

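View pics/tc0.png

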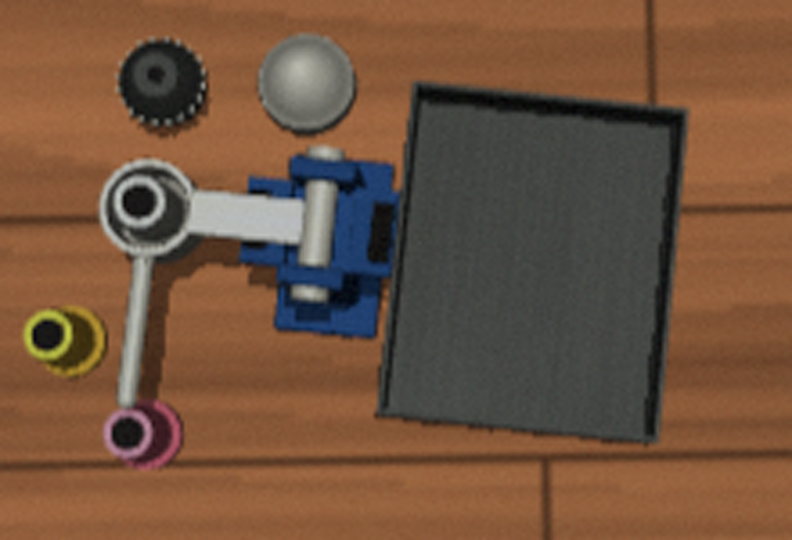

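```bash
cat > fit.py <<'E'
from h import *
from scipy.optimize import least_squares
C={n:None for n in('scene','top')}
C['scene']=(np.array([[460.0148854719586,0,320.87531694],[0,460.0148854719586,239.139901],[0,0,1]]),np.array([[-0.8143,0.4067,-0.4141,0.9957],[0.5804,0.5846,-0.567,0.5437],[0.0115,-0.702,-0.7121,0.8358],[0,0,0,1]]))
C['top']=(np.array([[572.4976,0,317.3617],[0,572.4976,239.9619],[0,0,1]]),np.array([[-0.0164,-0.9911,0.132,0.4122],[-0.9999,0.0163,-0.0017,-0.0199],[-0.0005,-0.132,-0.9912,1.5196],[0,0,0,1]]))
def proj(n,p):
    K,T=C[n]; c=T[:3,:3].T@(np.asarray(p)-T[:3,3]); u=K@c; return u[:2]/u[2]
def tri(a,b):
    P=[C[n][0]@np.linalg.inv(C[n][1])[:3] for n in('scene','top')]
    X=cv2.triangulatePoints(P[0],P[1],np.array(a,float),np.array(b,float)).ravel(); return X[:3]/X[3]
E
python3 - <<'E'
from fit import *
print('tip',tri((450.6,282.1),(215,302.2)).round(4)); print('mouth',tri((395.5,306.7),(220.8,247.8)).round(4))
obs=[('top',(-128,115,138),(215,302.2)),('scene',(-128,115,138),(450.6,282.1)),('top',(0,115,150),(220.8,247.8)),('scene',(0,115,150),(395.5,306.7)),
('top',(120,-47,60),(295.6,213.3)),('top',(120,-247,60),(370.8,220.6)),('top',(-120,-247,60),(362.5,312.5)),('top',(-120,-47,60),(285,305.6)),('scene',(120,-247,60),(262.4,238.5))]
def W(s,p):
    c,n=np.cos(s[2]),np.sin(s[2]); x,y,z=np.array(p)/1e3
    return np.array([s[0]+c*x-n*y,s[1]+n*x+c*y,z+s[3]])
f=lambda s:np.concatenate([proj(n,W(s,p))-q for n,p,q in obs])
r=least_squares(f,[.5,.05,0,0],loss='soft_l1'); s=r.x; print(s.round(4)); print(f(s).reshape(-1,2).round(1).tolist())
for q in np.arange(0,3.2,np.pi/8): print(round(q,2),W(s,(-98,115*np.cos(q)+12*np.sin(q),150+115*np.sin(q)-12*np.cos(q))).round(4))
E
```

```text
tip [0.449  0.2272 0.1354]
mouth [0.5803 0.2125 0.1406]
[ 0.5648  0.0974 -0.1151 -0.0062]
[[0.3, -0.5], [-2.2, 1.2], [0.0, 0.8], [0.5, -1.9], [-1.5, -0.1], [-0.0, 0.0], [0.1, 1.0], [-0.7, 0.0], [-0.8, -0.1]]
0.0 [0.4807 0.2229 0.1318]
0.39 [0.4802 0.2188 0.1767]
0.79 [0.4778 0.1979 0.2166]
1.18 [0.4738 0.1634 0.2454]
1.57 [0.4689 0.1206 0.2588]
1.96 [0.4637 0.076  0.2546]
2.36 [0.4591 0.0363 0.2336]
2.75 [0.4558 0.0077 0.1989]
3.14 [ 0.4543 -0.0056  0.1558]
```

Picture shows: pot with the grey sleeve in it (scene 395,300; top 221,247). Look-alikes: the pink sleeve (scene 449,308; top 221,311), the yellow one (scene 445,345; top 198,284), and the grey spare sleeve on the table (scene 218,187). The one meant is the grey one in the swinging pot; the handle is the light bar ending at scene (451,282), top (215,302), its tip passing above the pink sleeve. The crops confirm this.

```bash
cat > st.py <<'E'
from h import *
from scipy.spatial.transform import Rotation as Ro
import sys
S=np.array([0.5648,0.0974,-0.1151]); 
def W(p):
    c,n=np.cos(S[2]),np.sin(S[2]); x,y,z=np.array(p)/1e3
    return np.array([S[0]+c*x-n*y,S[1]+n*x+c*y,z])
ex=np.array([np.cos(S[2]),np.sin(S[2]),0]); ey=np.array([-ex[1],ex[0],0])
s=ctrl.read_state(); R=Ro.from_rotvec(s['orientation']).as_matrix()
def to(p): return (R.T@(np.array(p)-s['eef_pos'])*1e3).round(1)
d=s['eef_pos']-np.array([S[0],S[1],0])
print('t',round(s['time_s'],2),'eef',s['eef_pos'].round(4),'stand-frame TCP mm',(np.array([d@ex,d@ey,d[2]])*1e3).round(1),'yaw tool x',np.degrees(np.arctan2(R[1,0],R[0,0])).round(1),'F',s['ft_force'].round(1),'w',round(s['grip_width']*1e3,1))
# force in stand frame
print('tilt',R[:,2].round(3),'F stand',round(s['ft_force']@ex,1),round(s['ft_force']@ey,1),round(s['ft_force'][2],1))
if len(sys.argv)>1:
    p=[float(v) for v in sys.argv[1:4]]; print('tool shift to stand point',to(W(p)))
E
python3 -m pendant '[{"rz":-0.142},{"rz":-0.142}]' 40; python3 st.py -100 115 231
```

```text
t 1.2 eef [0.2156 0.506  0.2313] stand-frame TCP mm [-393.8  365.8  231.3] yaw tool x 66.9 F [ 0.1 -0.3  0.6] w 85.6
tilt [ 0.  0. -1.] F stand 0.2 -0.2 0.6
tool shift to stand point [-1.571e+02  3.529e+02  3.000e-01]schema error: expected keys x, y, z, rx, ry, rz, hand
```

```bash
python3 -m pendant '[{"x":0,"y":0,"z":0,"rx":0,"ry":0,"rz":-0.142,"hand":85},{"x":0,"y":0,"z":0,"rx":0,"ry":0,"rz":-0.142,"hand":85}]' 40; python3 st.py -100 115 231
```

```text
time_s: 1.45
eef_pos: [0.2156, 0.506, 0.2313]
orientation: [2.34, 2.096, -0.0]
ft_force: [-0.6, -0.2, 0.2]
grip_width: 0.0849
t 1.45 eef [0.2156 0.506  0.2313] stand-frame TCP mm [-393.8  365.8  231.3] yaw tool x 83.7 F [-0.6 -0.2  0.2] w 84.9
tilt [ 0. -0. -1.] F stand -0.6 -0.3 0.2
tool shift to stand point [-252.3  292.6    0.3]
```

```bash
python3 -m pendant '[{"x":-36,"y":42,"z":0,"rx":0,"ry":0,"rz":0,"hand":85},{"x":-36,"y":42,"z":0,"rx":0,"ry":0,"rz":0,"hand":85},{"x":-36,"y":42,"z":0,"rx":0,"ry":0,"rz":0,"hand":85},{"x":-36,"y":42,"z":0,"rx":0,"ry":0,"rz":0,"hand":85},{"x":-36,"y":42,"z":0,"rx":0,"ry":0,"rz":0,"hand":85}]' 40; python3 st.py -100 115 200
```

```text
time_s: 2.08
eef_pos: [0.4086, 0.3027, 0.2316]
orientation: [-2.329, -2.108, -0.005]
ft_force: [0.4, 0.1, 0.7]
grip_width: 0.0845
t 2.08 eef [0.4086 0.3027 0.2316] stand-frame TCP mm [-178.7  186.   231.6] yaw tool x 84.3 F [0.4 0.1 0.7] w 84.5
tilt [ 0.002  0.002 -1.   ] F stand 0.4 0.1 0.7
tool shift to stand point [-72.3  77.6  31.5]
```

```bash
python3 -m pendant '[{"x":-36,"y":39,"z":0,"rx":0,"ry":0,"rz":0,"hand":85},{"x":-36,"y":38,"z":20,"rx":0,"ry":0,"rz":0,"hand":85},{"x":0,"y":0,"z":12,"rx":0,"ry":0,"rz":0,"hand":85}]' 40; python3 st.py -100 115 119
python3 - <<'E'
from h import *
for n in('scene','top'):
    snap(n,n+'1')
a=cv2.imread('pics/scene1.png')[200:400,300:500]; b=cv2.imread('pics/top1.png')[190:340,180:330]
cv2.imwrite('pics/c1.png',np.hstack([cv2.resize(a,(400,400)),cv2.resize(b,(400,400))]))
E
```

```text
time_s: 2.45
eef_pos: [0.484, 0.2183, 0.2002]
orientation: [2.334, 2.1, 0.012]
ft_force: [-0.9, -0.5, -0.3]
grip_width: 0.085
t 2.45 eef [0.484  0.2183 0.2002] stand-frame TCP mm [-94.2 110.8 200.2] yaw tool x 84.0 F [-0.9 -0.5 -0.3] w 85.0
tilt [ 0.007  0.004 -1.   ] F stand -0.8 -0.6 -0.3
tool shift to stand point [ 3.9 -6.3 81.2]
```

View pics/c1.png

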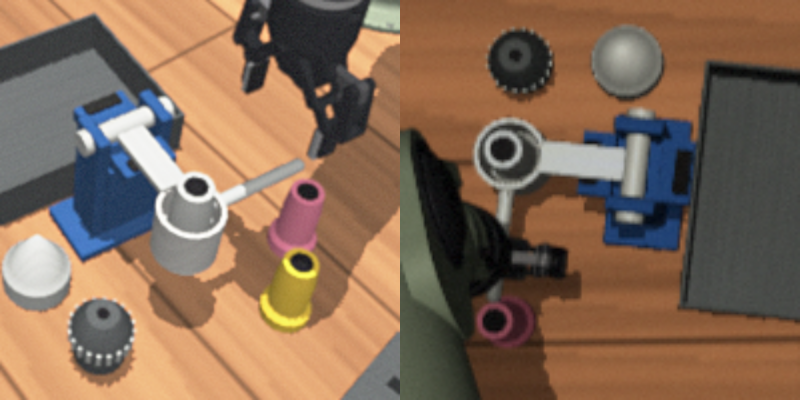

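The open fingers straddle the bar (crop left: finger tips around (255,75) and (320,145), bar end (300,165)); clear of the pink sleeve and the pot. Descending.

```bash
python3 -m pendant '[{"x":4,"y":-6,"z":27,"rx":0,"ry":0,"rz":0,"hand":85},{"x":0,"y":0,"z":27,"rx":0,"ry":0,"rz":0,"hand":85},{"x":0,"y":0,"z":26,"rx":0,"ry":0,"rz":0,"hand":85}]' 40; python3 st.py -100 115 119; python3 -m pendant '[{"x":0,"y":0,"z":0,"rx":0,"ry":0,"rz":0,"hand":85}]'; python3 st.py -100 115 119
```

```text
time_s: 2.92
eef_pos: [0.4756, 0.2299, 0.1215]
orientation: [2.324, 2.112, 0.018]
ft_force: [0.2, 0.7, 0.6]
grip_width: 0.0847
t 2.92 eef [0.4756 0.2299 0.1215] stand-frame TCP mm [-103.8  121.4  121.5] yaw tool x 84.5 F [0.2 0.7 0.6] w 84.7
tilt [ 0.009  0.007 -1.   ] F stand 0.2 0.7 0.6
tool shift to stand point [-6.5  3.7  2.5]
time_s: 3.05
eef_pos: [0.4732, 0.2308, 0.1204]
orientation: [-2.322, -2.115, -0.013]
ft_force: [-0.9, 0.0, 0.8]
grip_width: 0.085
t 3.05 eef [0.4732 0.2308 0.1204] stand-frame TCP mm [-106.3  122.   120.4] yaw tool x 84.7 F [-0.9  0.   0.8] w 85.0
tilt [ 0.006  0.006 -1.   ] F stand -0.9 -0.1 0.8
tool shift to stand point [-7.1  6.2  1.4]
```

```bash
python3 -m pendant '[{"x":-6,"y":5,"z":1,"rx":0,"ry":0,"rz":0,"hand":85},{"x":0,"y":0,"z":0,"rx":0,"ry":0,"rz":0,"hand":85}]'; python3 st.py -100 115 119
```

```text
time_s: 3.3
eef_pos: [0.4785, 0.2257, 0.1218]
orientation: [2.319, 2.119, 0.017]
ft_force: [-0.6, 0.0, 0.2]
grip_width: 0.0851
t 3.3 eef [0.4785 0.2257 0.1218] stand-frame TCP mm [-100.4  117.5  121.8] yaw tool x 84.8 F [-0.6  0.   0.2] w 85.1
tilt [ 0.009  0.007 -1.   ] F stand -0.6 -0.0 0.2
tool shift to stand point [-2.6  0.3  2.8]
```

Run:
```python
from h import *
snap('scene','scene2')
a=cv2.imread('pics/scene2.png')[230:350,360:500]
cv2.imwrite('pics/c2.png',cv2.resize(a,(700,600)))
```

```text
(no output)
```

View pics/c2.png

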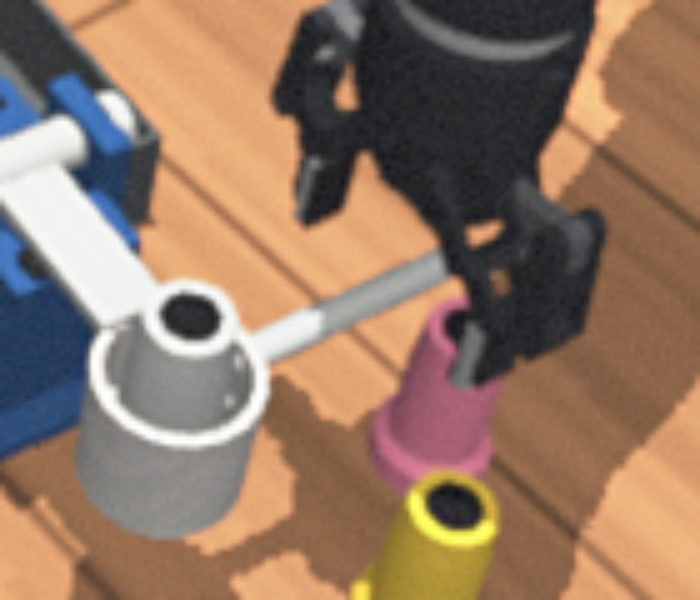

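The bar passes between the two fingers (crop: bar at (400,280), finger tips at (310,200) and (470,375)), above the pink sleeve. Closing.

```bash
python3 -m pendant '[{"x":-2,"y":0,"z":3,"rx":0,"ry":0,"rz":0,"hand":40},{"x":0,"y":0,"z":0,"rx":0,"ry":0,"rz":0,"hand":4},{"x":0,"y":0,"z":0,"rx":0,"ry":0,"rz":0,"hand":4},{"x":0,"y":0,"z":0,"rx":0,"ry":0,"rz":0,"hand":4}]' 50; python3 st.py -100 115 119
```

```text
time_s: 3.85
eef_pos: [0.4794, 0.2245, 0.1202]
orientation: [-2.32, -2.118, -0.023]
ft_force: [-1.9, 1.2, 4.7]
grip_width: 0.0126
t 3.85 eef [0.4794 0.2245 0.1202] stand-frame TCP mm [-99.5 116.5 120.2] yaw tool x 84.8 F [-1.9  1.2  4.7] w 12.6
tilt [ 0.011  0.01  -1.   ] F stand -2.1 1.0 4.7
tool shift to stand point [-1.5 -0.6  1.2]
```

```bash
cat > plan.py <<'E'
from st import *
# args: centre z of TCP circle, target q, step dq
yc,zc,qt,dq=[float(v) for v in sys.argv[5:9]] if len(sys.argv)>8 else [float(v) for v in sys.argv[1:5]]
t=np.array([d@ex,d@ey,d[2]])*1e3
off=np.arctan2(12,115); q=(np.arctan2(t[2]-zc,t[1]-yc)+off)%(2*np.pi)
if q>5: q-=2*np.pi
print('q',round(q,3),'radius err',round(np.hypot(t[2]-zc,t[1]-yc)-np.hypot(115,12),1))
M=np.column_stack([ex,ey,[0,0,1]])
prev=t.copy()
for i in range(5):
    qn=q+np.clip(qt-q,-dq*(i+1),dq*(i+1))
    g=np.array([-100,yc+115*np.cos(qn)+12*np.sin(qn),zc+115*np.sin(qn)-12*np.cos(qn)])
    print(round(qn,2),(R.T@M@(g-prev)).round(1)); prev=g
E
sed -i 's/if len(sys.argv)>1:/if len(sys.argv)==4:/' st.py
python3 plan.py 1.5 132.2 3.14 0.12
```

```text
t 3.85 eef [0.4794 0.2245 0.1202] stand-frame TCP mm [-99.5 116.5 120.2] yaw tool x 84.8 F [-1.9  1.2  4.7] w 12.6
tilt [ 0.011  0.01  -1.   ] F stand -2.1 1.0 4.7
q -0.0 radius err -0.0
0.12 [  0.8  -0.4 -13.8]
0.24 [ -0.9   0.1 -13.8]
0.36 [ -2.5   0.1 -13.6]
0.48 [ -4.2   0.  -13.2]
0.6 [ -5.7  -0.  -12.6]
```

```bash
python3 -m pendant '[{"x":1,"y":0,"z":-14,"rx":0,"ry":0,"rz":0,"hand":4},{"x":-1,"y":0,"z":-14,"rx":0,"ry":0,"rz":0,"hand":4},{"x":-2.5,"y":0,"z":-13.5,"rx":0,"ry":0,"rz":0,"hand":4}]'; python3 plan.py 1.5 132.2 3.14 0.13
```

```text
time_s: 4.22
eef_pos: [0.4789, 0.2221, 0.1606]
orientation: [-2.32, -2.115, -0.023]
ft_force: [5.1, -0.8, -11.1]
grip_width: 0.0123
t 4.22 eef [0.4789 0.2221 0.1606] stand-frame TCP mm [-99.6 114.1 160.6] yaw tool x 84.7 F [  5.1  -0.8 -11.1] w 12.3
tilt [ 0.009  0.011 -1.   ] F stand 5.2 -0.2 -11.1
q 0.351 radius err 0.5
0.48 [ -4.9  -0.4 -14.2]
0.61 [ -6.3  -0.  -13.7]
0.74 [ -8.   -0.1 -12.7]
0.87 [ -9.6  -0.1 -11.6]
1.0 [-11.   -0.2 -10.2]
```

```bash
python3 -m pendant '[{"x":-5,"y":0,"z":-14,"rx":0,"ry":0,"rz":0,"hand":4},{"x":-6.5,"y":0,"z":-13.5,"rx":0,"ry":0,"rz":0,"hand":4},{"x":-8,"y":0,"z":-12.5,"rx":0,"ry":0,"rz":0,"hand":4},{"x":-9.5,"y":0,"z":-11.5,"rx":0,"ry":0,"rz":0,"hand":4},{"x":-11,"y":0,"z":-10,"rx":0,"ry":0,"rz":0.01,"hand":4}]'; python3 plan.py 1.5 132.2 3.14 0.13
```

```text
time_s: 4.85
eef_pos: [0.4746, 0.1857, 0.2256]
orientation: [-2.321, -2.099, -0.038]
ft_force: [3.5, 3.7, -10.0]
grip_width: 0.0121
t 4.85 eef [0.4746 0.1857 0.2256] stand-frame TCP mm [-99.8  77.4 225.6] yaw tool x 84.3 F [  3.5   3.7 -10. ] w 12.1
tilt [ 0.01   0.026 -1.   ] F stand 3.1 4.1 -10.0
q 0.992 radius err 4.7
1.12 [-15.1  -0.4  -5.4]
1.25 [-13.1  -0.1  -7.4]
1.38 [-13.9  -0.2  -5.6]
1.51 [-14.5  -0.2  -3.8]
1.64 [-14.9  -0.2  -1.9]
```

```bash
python3 -m pendant '[{"x":-14,"y":0,"z":-6,"rx":0,"ry":-0.01,"rz":0,"hand":4},{"x":-13,"y":0,"z":-7,"rx":0,"ry":-0.01,"rz":0,"hand":4},{"x":-14,"y":0,"z":-5.5,"rx":0,"ry":-0.01,"rz":0,"hand":4},{"x":-14.5,"y":0,"z":-4,"rx":0,"ry":0,"rz":0,"hand":4}]'; python3 plan.py 1.5 132.2 3.14 0.13
```

```text
time_s: 5.35
eef_pos: [0.469, 0.1377, 0.2538]
orientation: [-2.32, -2.109, -0.034]
ft_force: [3.0, 3.3, -8.7]
grip_width: 0.0115
t 5.35 eef [0.469  0.1377 0.2538] stand-frame TCP mm [-99.8  29.  253.8] yaw tool x 84.6 F [ 3.   3.3 -8.7] w 11.5
tilt [ 0.012  0.019 -1.   ] F stand 2.6 3.6 -8.7
q 1.452 radius err 9.0
1.58 [-16.9  -0.6   6.1]
1.71 [-15.   -0.3  -0.7]
1.84 [-15.   -0.3   1.2]
1.97 [-14.7  -0.3   3.2]
2.1 [-14.1  -0.3   5. ]
```

```bash
python3 -m pendant '[{"x":-8,"y":0,"z":6,"rx":0,"ry":-0.01,"rz":0,"hand":4},{"x":-8,"y":0,"z":5,"rx":0,"ry":-0.01,"rz":0,"hand":4}]'; python3 plan.py 1.5 132.2 3.14 0.13;python3 - <<'E'
from h import *
snap('scene','scene3')
a=cv2.imread('pics/scene3.png')[180:380,300:500]
cv2.imwrite('pics/c3.png',cv2.resize(a,(600,600)))
E
```

```text
time_s: 5.6
eef_pos: [0.4692, 0.1301, 0.254]
orientation: [-2.319, -2.116, -0.049]
ft_force: [-2.0, 4.9, 15.6]
grip_width: 0.0122
t 5.6 eef [0.4692 0.1301 0.254 ] stand-frame TCP mm [-98.7  21.5 254. ] yaw tool x 84.8 F [-2.   4.9 15.6] w 12.2
tilt [ 0.022  0.022 -1.   ] F stand -2.6 4.7 15.6
q 1.512 radius err 7.8
1.64 [-16.3  -1.8   5.9]
1.77 [-15.   -0.4   0.1]
1.9 [-14.9  -0.4   2.1]
2.03 [-14.5  -0.4   4. ]
2.16 [-13.8  -0.4   5.8]
```

View pics/c3.png

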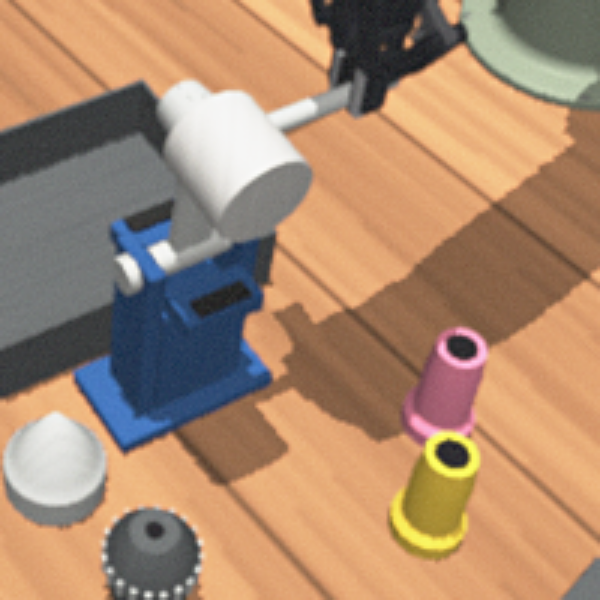

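The pot is near the top with the sleeve in it; the bar now sits near the finger ends (crop 365,100) — it slid ~8 mm. I'll push down with light grip (still caged sideways) to re-seat it.

```bash
python3 -m pendant '[{"x":0,"y":0,"z":5,"rx":0,"ry":0,"rz":0,"hand":4},{"x":0,"y":0,"z":6,"rx":0,"ry":0,"rz":0,"hand":4}]' 20; python3 plan.py 1.5 132.2 3.14 0.13
```

```text
time_s: 5.9
eef_pos: [0.4704, 0.1328, 0.253]
orientation: [2.32, 2.117, 0.069]
ft_force: [-8.1, 7.9, 27.5]
grip_width: 0.0121
t 5.9 eef [0.4704 0.1328 0.253 ] stand-frame TCP mm [-97.8  24.4 253. ] yaw tool x 84.8 F [-8.1  7.9 27.5] w 12.1
tilt [ 0.033  0.029 -0.999] F stand -8.9 7.0 27.5
q 1.488 radius err 7.3
1.62 [-16.4  -2.7   4.7]
1.75 [-15.   -0.4  -0.4]
1.88 [-14.9  -0.4   1.6]
2.01 [-14.6  -0.5   3.5]
2.14 [-14.   -0.5   5.4]
```

```bash
python3 -m pendant '[{"x":-12,"y":0,"z":2,"rx":0.01,"ry":-0.01,"rz":0,"hand":4},{"x":-13,"y":-1,"z":3,"rx":0.01,"ry":-0.01,"rz":0,"hand":4}]' 25; python3 plan.py 1.5 132.2 3.14 0.13
```

```text
time_s: 6.15
eef_pos: [0.4681, 0.1117, 0.2543]
orientation: [-2.316, -2.12, -0.044]
ft_force: [-2.7, 3.6, 13.0]
grip_width: 0.0117
t 6.15 eef [0.4681 0.1117 0.2543] stand-frame TCP mm [-97.7   3.1 254.3] yaw tool x 85.0 F [-2.7  3.6 13. ] w 11.7
tilt [ 0.02  0.02 -1.  ] F stand -3.1 3.3 13.0
q 1.662 radius err 6.5
1.79 [-15.2  -2.9   6.9]
1.92 [-14.8  -0.4   2.4]
2.05 [-14.4  -0.5   4.3]
2.18 [-13.7  -0.5   6.1]
2.31 [-12.8  -0.5   7.8]
```

```bash
python3 -m pendant '[{"x":-13,"y":-1,"z":5,"rx":0.01,"ry":-0.01,"rz":0.01,"hand":4},{"x":-13,"y":-1,"z":4,"rx":0.01,"ry":-0.01,"rz":0.01,"hand":4}]' 25; python3 plan.py 1.5 132.2 3.14 0.13
```

```text
time_s: 6.4
eef_pos: [0.4651, 0.0866, 0.2518]
orientation: [2.337, 2.098, 0.012]
ft_force: [0.3, 3.5, 10.6]
grip_width: 0.0119
t 6.4 eef [0.4651 0.0866 0.2518] stand-frame TCP mm [-97.8 -22.2 251.8] yaw tool x 83.8 F [ 0.3  3.5 10.6] w 11.9
tilt [ 0.007  0.004 -1.   ] F stand -0.1 3.5 10.6
q 1.87 radius err 6.3
2.0 [-13.3  -2.4  10. ]
2.13 [-13.9  -0.1   5.7]
2.26 [-13.1  -0.1   7.4]
2.39 [-12.   -0.1   9. ]
2.52 [-10.7  -0.1  10.5]
```

```bash
python3 -m pendant '[{"x":-13,"y":-1,"z":7,"rx":0,"ry":0,"rz":0,"hand":4},{"x":-13.5,"y":-1,"z":7,"rx":0,"ry":0,"rz":0,"hand":4},{"x":-13,"y":0,"z":8,"rx":0,"ry":0,"rz":0,"hand":4}]' 40; python3 plan.py 1.5 132.2 3.14 0.12
```

```text
time_s: 6.78
eef_pos: [0.4603, 0.0458, 0.2348]
orientation: [2.331, 2.095, 0.02]
ft_force: [3.4, 4.7, -7.5]
grip_width: 0.0116
t 6.78 eef [0.4603 0.0458 0.2348] stand-frame TCP mm [-97.9 -63.3 234.8] yaw tool x 83.9 F [ 3.4  4.7 -7.5] w 11.6
tilt [ 0.015  0.003 -1.   ] F stand 2.8 5.1 -7.5
q 2.238 radius err 5.7
2.36 [-8.3 -2.4 12.8]
2.48 [-10.3  -0.2   9.3]
2.6 [-9.1 -0.2 10.5]
2.72 [-7.7 -0.2 11.5]
2.84 [-6.3 -0.2 12.3]
```

```bash
python3 -m pendant '[{"x":-9,"y":-1,"z":9,"rx":0,"ry":0,"rz":0,"hand":4},{"x":-10,"y":0,"z":9.5,"rx":0,"ry":0,"rz":0,"hand":4},{"x":-9,"y":0,"z":10.5,"rx":0,"ry":0,"rz":0,"hand":4}]' 90; python3 plan.py 1.5 132.2 3.14 0.11;python3 - <<'E'
from h import *
snap('scene','scene4')
a=cv2.imread('pics/scene4.png')[180:340,280:440]
cv2.imwrite('pics/c4.png',cv2.resize(a,(600,600)))
E
```

```text
time_s: 7.15
eef_pos: [0.4566, 0.0146, 0.2044]
orientation: [2.33, 2.091, 0.017]
ft_force: [4.9, 3.7, -8.1]
grip_width: 0.0108
t 7.15 eef [0.4566 0.0146 0.2044] stand-frame TCP mm [-98.  -94.6 204.4] yaw tool x 83.8 F [ 4.9  3.7 -8.1] w 10.8
tilt [ 0.015 -0.    -1.   ] F stand 4.5 4.3 -8.1
q 2.602 radius err 4.6
2.71 [-3.4 -2.3 13.3]
2.82 [-5.9 -0.2 11.3]
2.93 [-4.6 -0.2 11.8]
3.04 [-3.3 -0.2 12.3]
3.14 [-1.8 -0.2 11.2]
```

View pics/c4.png

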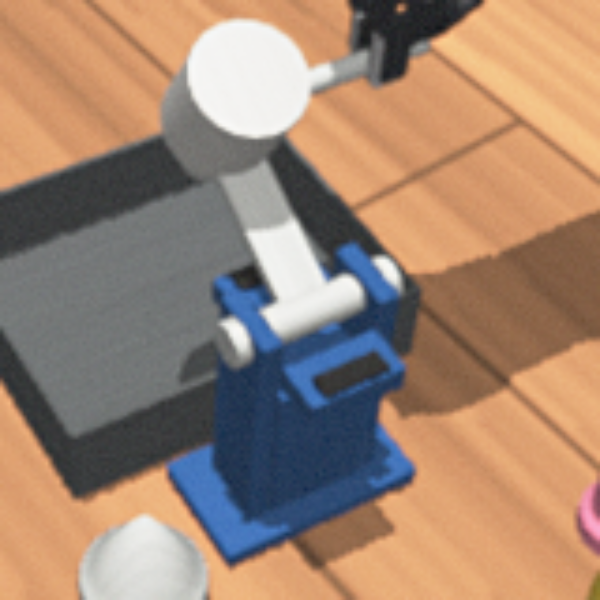

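Pot on its way down on the tray side, sleeve still in, bar still held a little above the finger ends (crop 385,65). Lowering on.

```bash
python3 -m pendant '[{"x":-6,"y":-1,"z":10,"rx":0,"ry":0,"rz":0,"hand":4},{"x":-6,"y":0,"z":10.5,"rx":0,"ry":0,"rz":0,"hand":4},{"x":-5,"y":0,"z":11,"rx":0,"ry":0,"rz":0,"hand":4}]' 90; python3 plan.py 1.5 132.2 3.14 0.11
```

```text
time_s: 7.58
eef_pos: [0.4547, -0.0018, 0.1683]
orientation: [2.333, 2.094, 0.024]
ft_force: [5.4, 5.7, -3.4]
grip_width: 0.0105
t 7.58 eef [ 0.4547 -0.0018  0.1683] stand-frame TCP mm [ -98.  -111.2  168.3] yaw tool x 83.8 F [ 5.4  5.7 -3.4] w 10.5
tilt [ 0.016  0.006 -1.   ] F stand 4.7 6.3 -3.4
q 2.936 radius err 2.7
3.05 [-0.7 -2.2 13.1]
3.14 [-1.7 -0.2 10.7]
3.14 [0. 0. 0.]
3.14 [0. 0. 0.]
3.14 [0. 0. 0.]
```

```bash
python3 -m pendant '[{"x":-2,"y":0,"z":6,"rx":0,"ry":0,"rz":0,"hand":4},{"x":-1,"y":0,"z":6,"rx":0,"ry":0,"rz":0,"hand":4}]' 90; python3 plan.py 1.5 132.2 3.14 0.11|sed -n 1,3p
python3 - <<'E'
from h import *
snap('scene','scene5')
a=cv2.imread('pics/scene5.png')[180:340,280:440]
cv2.imwrite('pics/c5.png',cv2.resize(a,(600,600)))
E
```

```text
time_s: 7.82
eef_pos: [0.4544, -0.0043, 0.1545]
orientation: [2.334, 2.096, 0.026]
ft_force: [-14.0, 5.0, 58.1]
grip_width: 0.0105
t 7.83 eef [ 0.4544 -0.0043  0.1545] stand-frame TCP mm [ -98.  -113.7  154.5] yaw tool x 83.8 F [-14.    5.   58.1] w 10.5
tilt [ 0.015  0.008 -1.   ] F stand -14.5 3.3 58.1
q 3.054 radius err 1.7
```

View pics/c5.png

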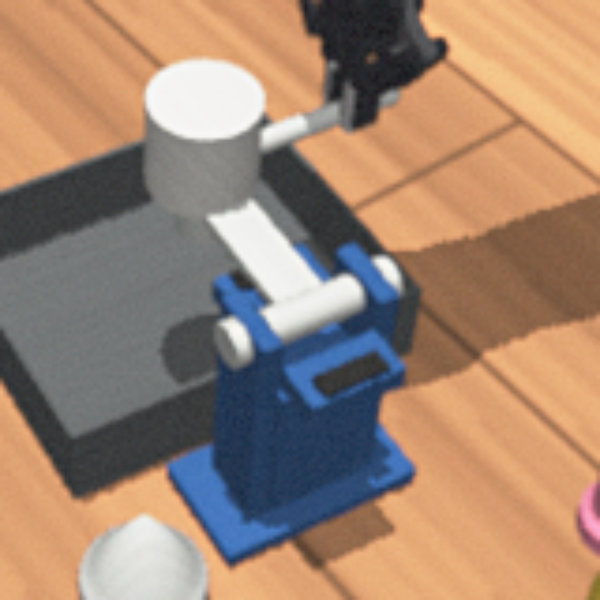

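The pot is down on its stop upside down (58 N reaction at contact); no sleeve in the tray. Relieving the force, opening, then re-gripping deeper.

```bash
python3 -m pendant '[{"x":0,"y":0,"z":-1,"rx":0,"ry":0,"rz":0,"hand":4},{"x":0,"y":0,"z":0,"rx":0,"ry":0,"rz":0,"hand":60},{"x":0,"y":0,"z":0,"rx":0,"ry":0,"rz":0,"hand":60}]' 50; python3 st.py -98 -113.5 140
```

```text
time_s: 8.25
eef_pos: [0.4525, -0.005, 0.1549]
orientation: [2.334, 2.098, 0.019]
ft_force: [0.4, 0.1, -0.4]
grip_width: 0.0463
t 8.25 eef [ 0.4525 -0.005   0.1549] stand-frame TCP mm [ -99.8 -114.6  154.9] yaw tool x 83.9 F [ 0.4  0.1 -0.4] w 46.3
tilt [ 0.011  0.006 -1.   ] F stand 0.4 0.2 -0.4
tool shift to stand point [ 1.   1.6 14.9]
```

```bash
python3 -m pendant '[{"x":1,"y":1,"z":15,"rx":0,"ry":0,"rz":0,"hand":60},{"x":0,"y":0,"z":0,"rx":0,"ry":0,"rz":0,"hand":30},{"x":0,"y":0,"z":0,"rx":0,"ry":0,"rz":0,"hand":4},{"x":0,"y":0,"z":0,"rx":0,"ry":0,"rz":0,"hand":4},{"x":0,"y":0,"z":0,"rx":0,"ry":0,"rz":0,"hand":4}]' 70; python3 st.py
python3 - <<'E'
from h import *
snap('scene','scene6');snap('top','top6')
a=cv2.imread('pics/scene6.png')[180:340,280:440];b=cv2.imread('pics/top6.png')[200:340,210:350]
cv2.imwrite('pics/c6.png',np.hstack([cv2.resize(a,(400,400)),cv2.resize(b,(400,400))]))
E
```

```text
time_s: 8.88
eef_pos: [0.4526, -0.004, 0.1404]
orientation: [2.334, 2.099, 0.017]
ft_force: [1.3, 0.4, -5.4]
grip_width: 0.0122
t 8.88 eef [ 0.4526 -0.004   0.1404] stand-frame TCP mm [ -99.8 -113.6  140.4] yaw tool x 83.9 F [ 1.3  0.4 -5.4] w 12.2
tilt [ 0.01   0.005 -1.   ] F stand 1.3 0.6 -5.4
```

View pics/c6.png

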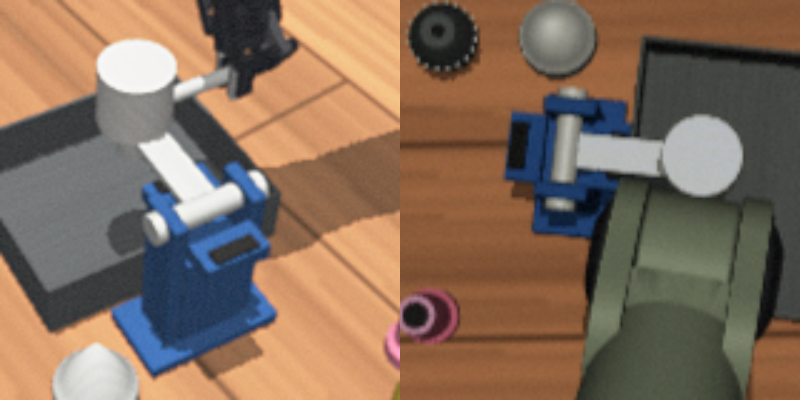

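Pot upside down on its stop, bar re-gripped; tray empty, so the sleeve is still in. Lift ~44 mm for the first rap.

```bash
python3 -m pendant '[{"x":2,"y":0,"z":-11.5,"rx":0,"ry":0,"rz":0,"hand":4},{"x":3,"y":0,"z":-11.5,"rx":0,"ry":0,"rz":0,"hand":4},{"x":4,"y":0,"z":-11,"rx":0,"ry":0,"rz":0,"hand":4},{"x":5,"y":0,"z":-10.5,"rx":0,"ry":0,"rz":0,"hand":4}]' 70; python3 st.py
```

```text
time_s: 9.48
eef_pos: [0.4541, 0.009, 0.1856]
orientation: [2.334, 2.096, 0.012]
ft_force: [3.9, -1.5, -7.5]
grip_width: 0.0118
t 9.47 eef [0.4541 0.009  0.1856] stand-frame TCP mm [ -99.8 -100.6  185.6] yaw tool x 83.9 F [ 3.9 -1.5 -7.5] w 11.8
tilt [ 0.009  0.002 -1.   ] F stand 4.0 -1.1 -7.5
```

```bash
python3 -m pendant '[{"x":0,"y":0,"z":0,"rx":0,"ry":0,"rz":0,"hand":85},{"x":0,"y":0,"z":0,"rx":0,"ry":0,"rz":0,"hand":85},{"x":0,"y":0,"z":0,"rx":0,"ry":0,"rz":0,"hand":85},{"x":0,"y":0,"z":0,"rx":0,"ry":0,"rz":0,"hand":85}]' 70; python3 st.py -99 -113.5 140
cat > look.py <<'E'
from h import *
import sys
k=sys.argv[1]
snap('scene','scene'+k);snap('top','top'+k)
a=cv2.imread(f'pics/scene{k}.png')[180:340,260:420];b=cv2.imread(f'pics/top{k}.png')[200:340,240:380]
cv2.imwrite(f'pics/c{k}.png',np.hstack([cv2.resize(a,(400,400)),cv2.resize(b,(400,400))]))
E
python3 look.py 7
```

```text
time_s: 9.98
eef_pos: [0.454, 0.0092, 0.188]
orientation: [2.332, 2.096, 0.013]
ft_force: [0.1, 0.2, -1.0]
grip_width: 0.0824
t 9.97 eef [0.454  0.0092 0.188 ] stand-frame TCP mm [ -99.9 -100.4  188. ] yaw tool x 83.9 F [ 0.1  0.2 -1. ] w 82.4
tilt [ 0.01   0.001 -1.   ] F stand 0.1 0.2 -1.0
tool shift to stand point [-13.2   0.3  48. ]
```

View pics/c7.png

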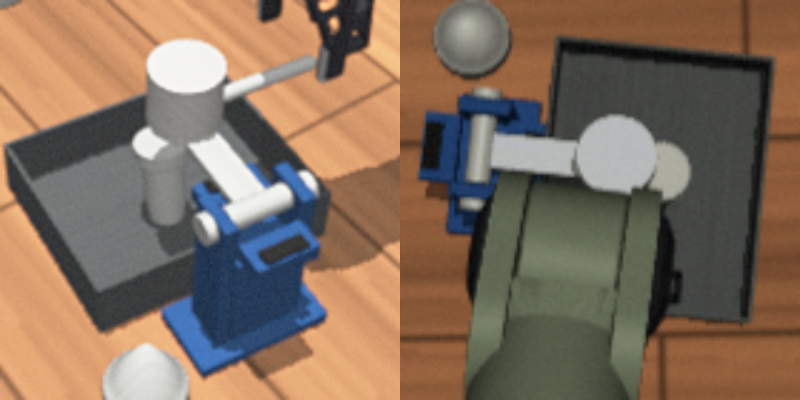

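After the first rap the sleeve has dropped out: it stands (small end down) in the tray, clear below the pot mouth (scene crop 160,185; top crop 665,170). Now re-grip for the swing back.

```bash
python3 -m pendant '[{"x":-7,"y":0,"z":16,"rx":0,"ry":0,"rz":0,"hand":85},{"x":-6,"y":0,"z":16,"rx":0,"ry":0,"rz":0,"hand":85},{"x":0,"y":0,"z":15,"rx":0,"ry":0,"rz":0,"hand":85},{"x":0,"y":0,"z":0,"rx":0,"ry":0,"rz":0,"hand":85}]' 60; python3 st.py -99 -113.5 140;python3 look.py 8
```

```text
time_s: 10.58
eef_pos: [0.4534, -0.004, 0.1398]
orientation: [2.332, 2.097, 0.014]
ft_force: [-0.2, -0.5, -0.0]
grip_width: 0.0854
t 10.57 eef [ 0.4534 -0.004   0.1398] stand-frame TCP mm [ -99.1 -113.6  139.8] yaw tool x 83.9 F [-0.2 -0.5 -0. ] w 85.4
tilt [ 0.011  0.002 -1.   ] F stand -0.2 -0.5 -0.0
tool shift to stand point [ 0.1  0.1 -0.2]
```

View pics/c8.png

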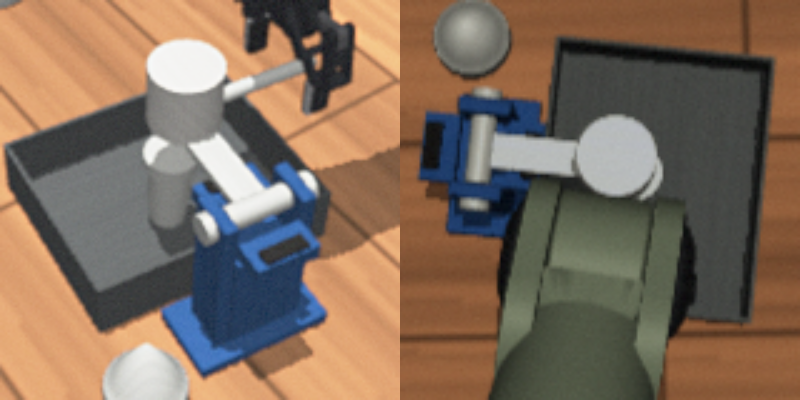

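```bash
python3 -m pendant '[{"x":0,"y":0,"z":1,"rx":0,"ry":0,"rz":0,"hand":40},{"x":0,"y":0,"z":0,"rx":0,"ry":0,"rz":0,"hand":4},{"x":0,"y":0,"z":0,"rx":0,"ry":0,"rz":0,"hand":4},{"x":0,"y":0,"z":0,"rx":0,"ry":0,"rz":0,"hand":4}]' 60; python3 plan.py 1.5 127 0 0.13
```

```text
time_s: 11.18
eef_pos: [0.4556, -0.0044, 0.1416]
orientation: [2.328, 2.094, 0.019]
ft_force: [-3.1, -0.7, 10.9]
grip_width: 0.0124
t 11.18 eef [ 0.4556 -0.0044  0.1416] stand-frame TCP mm [ -96.8 -113.7  141.6] yaw tool x 83.9 F [-3.1 -0.7 10.9] w 12.4
tilt [ 0.016  0.    -1.   ] F stand -3.0 -1.1 10.9
q 3.119 radius err 0.5
2.99 [  3.4  -3.  -14.7]
2.86 [  4.8   0.3 -14.2]
2.73 [  6.6   0.3 -13.5]
2.6 [  8.3   0.3 -12.5]
2.47 [  9.8   0.3 -11.4]
```

```bash
python3 -m pendant '[{"x":3,"y":-1,"z":-14,"rx":0,"ry":0,"rz":0,"hand":4},{"x":5,"y":0,"z":-13.5,"rx":0,"ry":0,"rz":0,"hand":4},{"x":6.5,"y":0,"z":-13,"rx":0,"ry":0,"rz":0,"hand":4},{"x":8,"y":0,"z":-12,"rx":0,"ry":0,"rz":0,"hand":4}]' 60; python3 plan.py 1.5 129 0 0.13
```

```text
time_s: 11.68
eef_pos: [0.4577, 0.0131, 0.1953]
orientation: [2.324, 2.081, 0.005]
ft_force: [2.1, -5.5, -4.0]
grip_width: 0.0121
t 11.68 eef [0.4577 0.0131 0.1953] stand-frame TCP mm [-96.7 -96.1 195.3] yaw tool x 83.7 F [ 2.1 -5.5 -4. ] w 12.1
tilt [ 0.017 -0.014 -1.   ] F stand 2.7 -5.2 -4.0
q 2.649 radius err 2.3
2.52 [ 11.1  -3.1 -10.7]
2.39 [ 10.6   0.2 -10.7]
2.26 [11.9  0.2 -9.2]
2.13 [13.   0.2 -7.6]
2.0 [13.8  0.2 -5.9]
```

```bash
python3 -m pendant '[{"x":10,"y":-1,"z":-10.5,"rx":0.005,"ry":0.005,"rz":0,"hand":4},{"x":11,"y":0,"z":-10,"rx":0,"ry":0.01,"rz":0,"hand":4},{"x":12.5,"y":0,"z":-8.5,"rx":0,"ry":0.01,"rz":0,"hand":4},{"x":13.5,"y":0,"z":-6.5,"rx":0,"ry":0.01,"rz":0,"hand":4}]' 60; python3 plan.py 1.5 129 0 0.13
```

```text
time_s: 12.18
eef_pos: [0.4623, 0.0511, 0.235]
orientation: [2.335, 2.078, 0.015]
ft_force: [-0.7, -8.9, 5.5]
grip_width: 0.0119
t 12.18 eef [0.4623 0.0511 0.235 ] stand-frame TCP mm [-96.5 -57.8 235. ] yaw tool x 83.3 F [-0.7 -8.9  5.5] w 11.9
tilt [ 0.018 -0.006 -1.   ] F stand 0.3 -8.9 5.5
q 2.185 radius err 5.8
2.05 [16.4 -3.5 -1.5]
1.92 [14.3  0.1 -4.7]
1.79 [14.8  0.  -2.8]
1.66 [15.  -0.  -0.9]
1.53 [15.  -0.   1.1]
```

```bash
python3 -m pendant '[{"x":15,"y":-2,"z":-3,"rx":0.005,"ry":0.005,"rz":0,"hand":4},{"x":15,"y":0,"z":-3.5,"rx":0.005,"ry":0.005,"rz":0,"hand":4},{"x":15,"y":0,"z":-2,"rx":0.005,"ry":0,"rz":0,"hand":4},{"x":15,"y":0,"z":0,"rx":0,"ry":0,"rz":0,"hand":4}]' 50; python3 plan.py 1.5 129 0 0.13
```

```text
time_s: 12.68
eef_pos: [0.4685, 0.1028, 0.2518]
orientation: [2.335, 2.068, -0.006]
ft_force: [-3.7, -3.5, 13.4]
grip_width: 0.012
t 12.68 eef [0.4685 0.1028 0.2518] stand-frame TCP mm [-96.3  -5.7 251.8] yaw tool x 83.0 F [-3.7 -3.5 13.4] w 12.0
tilt [ 0.012 -0.019 -1.   ] F stand -3.3 -3.9 13.4
q 1.734 radius err 7.3
1.6 [15.6 -3.9  7.1]
1.47 [14.9 -0.1  1.8]
1.34 [14.6 -0.1  3.7]
1.21 [14.  -0.2  5.5]
1.08 [13.1 -0.2  7.3]
```

```bash
python3 -m pendant '[{"x":14,"y":-1,"z":4,"rx":0.005,"ry":0.01,"rz":0,"hand":4},{"x":14,"y":0,"z":4,"rx":0.005,"ry":0.01,"rz":-0.005,"hand":4},{"x":14,"y":0,"z":5,"rx":0,"ry":0.005,"rz":0,"hand":4}]' 30; python3 plan.py 1.5 129 0 0.13
```

```text
time_s: 13.05
eef_pos: [0.4736, 0.1458, 0.2438]
orientation: [2.343, 2.087, 0.019]
ft_force: [2.4, -3.1, -5.3]
grip_width: 0.012
t 13.05 eef [0.4736 0.1458 0.2438] stand-frame TCP mm [-96.2  37.6 243.8] yaw tool x 83.4 F [ 2.4 -3.1 -5.3] w 12.0
tilt [ 0.011  0.005 -1.   ] F stand 2.7 -2.8 -5.3
q 1.371 radius err 4.7
1.24 [12.5 -3.9 10. ]
1.11 [13.1 -0.1  7.3]
0.98 [12.1 -0.1  8.9]
0.85 [10.8 -0.1 10.4]
0.72 [ 9.4 -0.1 11.7]
```

Past the top, and in hand. Lowering on.

```bash
python3 -m pendant '[{"x":13,"y":-1,"z":7.5,"rx":0.005,"ry":0,"rz":0,"hand":4},{"x":13,"y":0,"z":7,"rx":0,"ry":0,"rz":0,"hand":4},{"x":12,"y":0,"z":8.5,"rx":0,"ry":0,"rz":0,"hand":4}]' 80; python3 plan.py 1.5 129 0 0.12; python3 look.py 9
```

```text
time_s: 13.42
eef_pos: [0.4784, 0.1866, 0.2207]
orientation: [2.345, 2.089, 0.017]
ft_force: [1.4, -3.6, 0.4]
grip_width: 0.0109
t 13.43 eef [0.4784 0.1866 0.2207] stand-frame TCP mm [-96.1  78.7 220.7] yaw tool x 83.4 F [ 1.4 -3.6  0.4] w 10.9
tilt [ 0.009  0.006 -1.   ] F stand 1.8 -3.4 0.4
q 0.975 radius err 4.2
0.85 [ 7.2 -4.  12.8]
0.73 [ 8.8 -0.1 10.8]
0.61 [ 7.4 -0.1 11.7]
0.49 [ 5.9 -0.1 12.5]
0.37 [ 4.4 -0.1 13.1]
```

View pics/scene9.png

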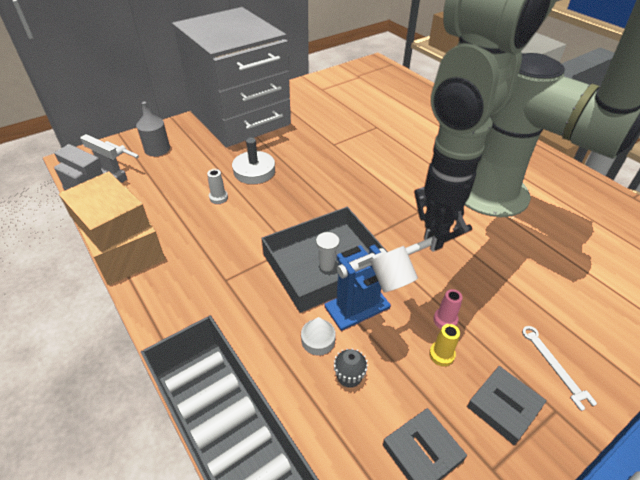

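The sleeve stands in the tray (328,252); the pot (393,268) is in the gripper on the way to upright. Going on down.

```bash
python3 -m pendant '[{"x":9,"y":-1,"z":10.5,"rx":0,"ry":0,"rz":0,"hand":4},{"x":9,"y":0,"z":10.5,"rx":0,"ry":0,"rz":0,"hand":4},{"x":7.5,"y":0,"z":11.5,"rx":0,"ry":0,"rz":0,"hand":4},{"x":6,"y":0,"z":12,"rx":0,"ry":0,"rz":0,"hand":4}]' 80; python3 plan.py 1.5 129 0 0.12
```

```text
time_s: 14.02
eef_pos: [0.4821, 0.2186, 0.1729]
orientation: [2.343, 2.087, 0.014]
ft_force: [1.7, -5.0, 1.7]
grip_width: 0.0113
t 14.03 eef [0.4821 0.2186 0.1729] stand-frame TCP mm [-96.1 111.  172.9] yaw tool x 83.4 F [ 1.7 -5.   1.7] w 11.3
tilt [ 0.009  0.003 -1.   ] F stand 2.3 -4.8 1.7
q 0.486 radius err 2.3
0.37 [ 2.2 -4.1 14. ]
0.25 [ 2.7 -0.1 13.6]
0.13 [ 1.1 -0.1 13.8]
0.01 [-0.6 -0.1 13.9]
0.0 [-0.1 -0.   0.7]
```

```bash
python3 -m pendant '[{"x":3,"y":0,"z":11.5,"rx":0,"ry":0,"rz":0,"hand":4},{"x":2,"y":0,"z":11,"rx":0,"ry":0,"rz":0,"hand":4},{"x":1,"y":0,"z":8,"rx":0,"ry":0,"rz":0,"hand":4}]' 80; python3 plan.py 1.5 129 0 0.06
```

```text
time_s: 14.4
eef_pos: [0.4827, 0.2247, 0.1393]
orientation: [2.343, 2.087, 0.011]
ft_force: [2.7, -5.5, -2.5]
grip_width: 0.0111
t 14.4 eef [0.4827 0.2247 0.1393] stand-frame TCP mm [-96.2 117.  139.3] yaw tool x 83.4 F [ 2.7 -5.5 -2.5] w 11.1
tilt [ 0.008  0.002 -1.   ] F stand 3.3 -5.1 -2.5
q 0.193 radius err 0.3
0.13 [ 0.  -3.9  6.9]
0.07 [-0.  -0.1  6.9]
0.01 [-0.4 -0.1  6.9]
0.0 [-0.2 -0.   1.5]
0.0 [0. 0. 0.]
```

```bash
python3 -m pendant '[{"x":0,"y":0,"z":6,"rx":0,"ry":0,"rz":0,"hand":4},{"x":0,"y":0,"z":5,"rx":0,"ry":0,"rz":0,"hand":4}]' 80; python3 st.py
```

```text
time_s: 14.65
eef_pos: [0.4827, 0.2241, 0.1276]
orientation: [2.344, 2.086, 0.009]
ft_force: [0.2, -2.5, 4.7]
grip_width: 0.011
t 14.65 eef [0.4827 0.2241 0.1276] stand-frame TCP mm [-96.1 116.4 127.6] yaw tool x 83.3 F [ 0.2 -2.5  4.7] w 11.0
tilt [ 0.007  0.001 -1.   ] F stand 0.5 -2.4 4.7
```

```bash
python3 -m pendant '[{"x":0,"y":0,"z":3,"rx":0,"ry":0,"rz":0,"hand":4}]' 80; python3 st.py; python3 look.py 10; python3 -c "
import cv2
a=cv2.imread('pics/scene10.png')[200:360,320:480];cv2.imwrite('pics/d10.png',cv2.resize(a,(600,600)))"
```

```text
time_s: 14.78
eef_pos: [0.4827, 0.2241, 0.1257]
orientation: [2.344, 2.086, 0.01]
ft_force: [-8.1, -6.2, 27.3]
grip_width: 0.0109
t 14.78 eef [0.4827 0.2241 0.1257] stand-frame TCP mm [-96.1 116.4 125.7] yaw tool x 83.3 F [-8.1 -6.2 27.3] w 10.9
tilt [ 0.008  0.001 -1.   ] F stand -7.4 -7.1 27.3
```

View pics/d10.png

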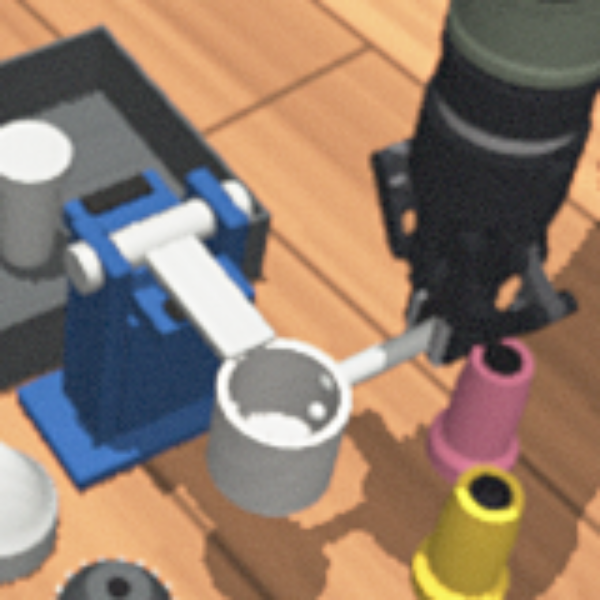

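The pot is upright and empty on its stop (27 N reaction; crop 280,420). Release (low force first) and retreat straight up.

```bash
python3 -m pendant '[{"x":0,"y":0,"z":0,"rx":0,"ry":0,"rz":0,"hand":60},{"x":0,"y":0,"z":0,"rx":0,"ry":0,"rz":0,"hand":60},{"x":0,"y":0,"z":0,"rx":0,"ry":0,"rz":0,"hand":60}]' 40; python3 -m pendant '[{"x":0,"y":0,"z":-15,"rx":0,"ry":0,"rz":0,"hand":60},{"x":0,"y":0,"z":-40,"rx":0,"ry":0,"rz":0,"hand":60},{"x":0,"y":0,"z":-50,"rx":0,"ry":0,"rz":0,"hand":60},{"x":0,"y":-50,"z":-20,"rx":0,"ry":0,"rz":0,"hand":60},{"x":0,"y":-50,"z":0,"rx":0,"ry":0,"rz":0,"hand":60}]'; python3 -m pendant '[{"x":0,"y":0,"z":0,"rx":0,"ry":0,"rz":0,"hand":60}]'; python3 look.py 11
```

```text
time_s: 15.25
eef_pos: [0.4817, 0.2264, 0.1259]
orientation: [-2.344, -2.089, -0.015]
ft_force: [-0.2, 0.5, -0.2]
grip_width: 0.0601
time_s: 15.88
eef_pos: [0.3824, 0.2382, 0.2578]
orientation: [-2.346, -2.085, -0.022]
ft_force: [0.2, 0.8, 0.3]
grip_width: 0.0597
time_s: 16.0
eef_pos: [0.3797, 0.2385, 0.2592]
orientation: [-2.343, -2.087, -0.023]
ft_force: [0.7, 0.1, -0.5]
grip_width: 0.06
```

View pics/scene11.png

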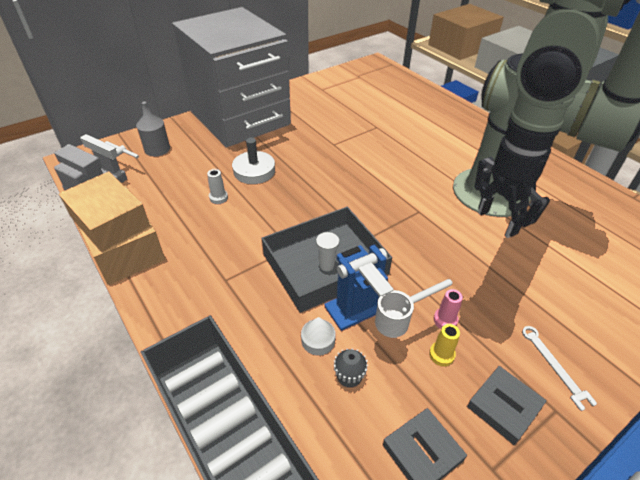

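View pics/top11.png

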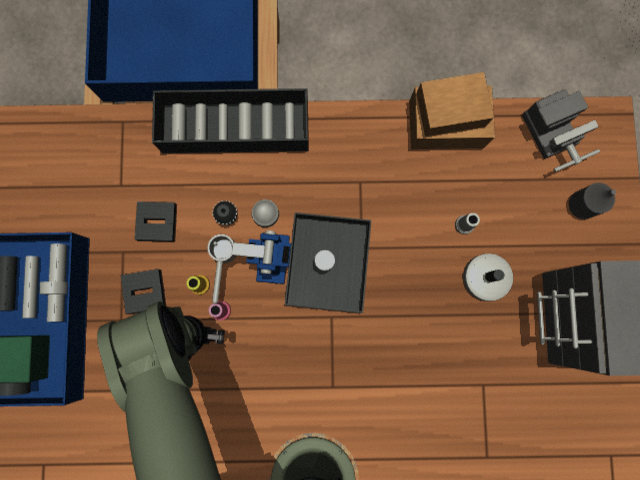

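The pot is empty and upright (scene 394,312) and the sleeve is standing in the tray (scene 328,252; top 324,260). All the bystanders are where they were, and the gripper is clear, so I'm handing in.

```bash
python3 -c "
from bench import ctrl
print(ctrl.finish_job())"
```

```text
the job is handed in; nothing more can be done
None
```

The job is done and handed in at about 16 s. I swung the pot over by its handle and set it on the stop above the tray with the sleeve still in it. One rap, from a handle height of about 40 mm, dropped the sleeve into the tray. I then swung the empty pot gently back upright.

The last pictures show:
- **Pot:** empty and upright on its stop.
- **Sleeve:** in the tray, standing small end down.
- **Other tooling:** the other pieces look unmoved.
- **Gripper:** clear of everything, with no contact force.

What did not go exactly to plan:
- **Bar slipping:** the handle bar crept several millimetres towards the finger ends during both swings. I pushed it back partly at the top and took a deeper grip before the rap. It never came free.
- **Stop contact:** the tool was still being driven down when the pot reached the tray-side stop, so the wrist force read 58 N there, and 27 N at the upright stop. I planned both landings for under 0.2 m/s. The highest wrist force I read was 58 N, against the 120 N limit.
- **Height measurement:** my two-view fit put the stand about 6 mm lower than the description, while the handle tip itself was within 3 mm. I used the description's heights, and the first contact agreed with them.

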